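Set a block on the angled rest and hold the punch upright on its mark

ROBOT

A 6-joint arm with a two-finger parallel gripper is mounted at the origin on a cart in front of the work surface, level with it; the furniture and walls round the work are solid. World frame = base frame: x ahead of the robot, y to its left, z up, the work surface at z = 0. Lengths are in m, angles in rad, forces in N, time in s.
With the tool pointing down it reaches from about 0.375 to 0.9 m from the base axis. Payload 3.1 kg.
Tool frame: the origin (TCP) lies midway between the tips of the shut fingers; the grasp point (between the pads) lies 19 mm behind it; z points along the fingers, y is the line along which they close (so a half turn about z gives the same grasp; the last joint's range is limited). The gripper opens to 85 mm and grips with 20 to 120 N. Pads are 22 mm wide; open, the fingers measure 114 mm over their backs; the gripper's body (76 mm by 85 mm) begins 54 mm behind the grasp point. The pads swing forward as they close: fully open they stand 13 mm farther back than shut.
Start: joints at [0.984, 0.527, 1.433, -0, 1.181, -0.178], TCP at [0.248, 0.573, 0.231] pointing down, gripper open.
Joint ranges: [-3.08, 3.08], [-0.75, 2.2], [0.22, 2.44], [-1.43, 4.57], [0, 2.65], [-2.85, 2.85]. Speed limits (rad/s): [2.79, 2.79, 3.14, 3.14, 3.14, 3.14].

INTERFACE

Orientations are given as a unit quaternion [x, y, z, w].
In Python, from station import manip gives the robot as it stands.
- The arm moves only by the tool move_arm, never from a script. Its argument "increments" is a list that holds one entry, the list of rows, each a list of 5 numbers: the gripper's target within -1 to 1 (shut at 1, half-way at 0, fully open at -1), then the shift along the world's x, y, z in m, then the turn about the world's z in degrees. In form: [[[fingers, dx, dy, dz, twist], ...]]. A call has 1 to 8 rows; each row shifts and turns the commanded pose from where the row before left it; what a row does not reach is not made up. A row lasts 1/10 s, in which the tool goes at most 50 mm and 8.59 degrees, less where a joint would pass 70% of its speed; a pose out of reach is approached as far as the arm can. A call with a gripper value outside its range is refused whole. The fingers move at their own pace and stop on an object; "newtons" is the grip in N (left out, the last holds). Time passes only in rows, so rows that do not move let the fingers close. It gives the time, the measured TCP pose, the force, the opening and the grip force at its end, in the units of the state.
- manip.sense(): the state, without advancing time (a new reading comes with each control period).
- manip.snapshot(name): name is "side" or "top" or "wrist"; returns a dict with "img" (384x512x3 uint8, red, green, blue), "fx", "fy", "cx", "cy" (pixels), "world_to_cam" (4x4, takes a point from world to camera coordinates); the wrist camera has in their place "tool_from_camera" (4x4, takes a point from camera to tool coordinates, whose origin is the TCP and whose axes are the flange's). Camera axes: x right, y down, z forward; pixel columns grow to the right and rows downward; lengths in m; the calibration is good to about 2 mm. A picture is of the moment at which its call begins: read the wrist's pose just before it. There is no depth.
- manip.sign_off(): hands the job in; it is judged then, once.
Trained networks look in the newest picture that a camera, given by its name, has taken for a name from the list of things; names that differ only in an ending like _2 or _b are one class to them, and where a whole thing is asked for, a point or a joint stands for the part that bears it (a point fixed in the world has none). Each returns a list of dicts, best first, with "confidence" (0 to 1); they miss things now and then, are a little off and sometimes report something else, mostly with a low value. They report only what shows in the picture. A call takes as long as a camera call. They do not tell look-alikes from the thing itself.
- manip.spot_in(label, camera): "xyz" ([x, y, z] in m, in world coordinates, good to about 4 mm: the middle of the surface that is visible of it).
- manip.mark_of(label, camera): "xyz" ([x, y, z] in m, in world coordinates, good to about 4 mm: a listed point, or the origin of a listed thing).
The state is a dict: "t": time; "q": joint angles; "qd": joint speeds; "tau": joint torques, N m; "tcp_pos": TCP position; "tool_rot": TCP orientation; "force": force on the tool from outside, world axes, zero at the start; "ft_torque": the same for the moment, N m; "finger_gap": opening from 0.0 (shut) to 1.0 (fully open); "gripper_force": force on a finger pad.
Only numpy, scipy, OpenCV 4.12 (cv2) and the standard library are available. Lean on these libraries where they do the work, as an engineer would, in place of code of your own. Each camera call takes 0.05 s, during which the arm holds its last target. There are 200 camera calls.

TASK

Start an angled hole: lay the dark block flat on the sloping rest, lengthwise, white spot upward and its lower end up against the stop, and let go of it. Then take the blue spring punch out of its stand and hold it upright with its point on the white spot, pressing lightly so that the spring point is pushed about half way in. Finish while still holding it there, without moving the other tools.

Things in the scene. Friction and masses are not known exactly. Their poses are not given: they have to be found in the camera images.
- workpiece: the dark brown wooden block, 40 (own x) x 110 (own y) x 30 mm (own z), loose, about 0.07 to 0.14 kg, lying flat on the bench with a white spot on its upper face. Origin: centre of its underside; own z points up.
- spot (a point): centre of the white spot (12 mm across, black dot in the middle) on the block's upper face: 28 mm from the block's middle along its own +y, on its centre line, 30 mm above its underside. Moves with the block.
- rest: the angled drilling rest, fixed to the bench: plywood base 176 (x) x 84 (y) x 12 mm carrying a grey sloping board. Origin: centre of its underside on the bench; own x points up the slope (horizontally), z up. The slope always rises 15 degrees towards own +x; the low end faces the robot roughly.
- rest_face: the rest's grey sloping board, 60 mm wide, with an aluminium stop across its low end. Origin: on the upper surface, centre line, at the stop's uphill side, 35 mm above the bench. Own x runs up the slope along the surface, y across, z square to the surface, up. The board reaches 138 mm uphill of the origin; the stop is 10 mm thick and stands 12 mm above the surface. Nothing stands along the sides.
- stand: the dark wooden stand, 74 x 74 x 56 mm tall, fixed, with a vertical hole of 14.5 mm through its middle, in which the punch stands. Origin: centre of its underside.
- punch: spring-point punch, round about own z (up when standing), loose, 0.13 kg. Blue grip 22 mm across from the origin (its underside, resting on the stand's top) up to z = 82 mm; below, a steel shank 12 mm across to z = -30 mm, then the brass point, 6 mm across, round end at z = -48 mm when fully out. Shank and point stand in the hole (may lean a few degrees); draw straight up over 50 mm to clear.
- point_end (a point): the very end of the punch's brass point (48 mm below the punch's origin when it is out, less when it is pushed in).
- point (a joint): how far the brass point is pushed up into the shank, m: 0 fully out, 0.012 fully in. A spring pushes it out: about 0.8 N to start it, 3.2 N at 0.006, 5.6 N at 0.012.
- combi_square: steel combination square, 82 x 300 x 17 mm, lying flat, loose bystander; origin at the centre of its underside.
- block_plane: grey block plane, 48 x 177 x 52 mm, loose bystander; origin at the centre of its underside.
- marking_gauge: wooden marking gauge, 60 x 220 x 73 mm, loose bystander; origin at the centre of its underside.
- tape_measure: yellow tape measure, 34 x 76 x 60 mm, loose bystander; origin at the centre of its underside.
- offcut: pale, unmarked wooden block, 65 x 100 x 22 mm, loose bystander; origin at the centre of its underside.
- driver_red: screwdriver with red handle, 27 x 206 x 27 mm, lying flat, loose bystander; origin at the centre of its underside.
Things that resemble listed ones, but are neither listed nor needed, are in the scene too. What is shaped like the stand but turquoise is not meant.

How it is judged:
On the way:
1. the block lies on the slope against the stop, spot up, released (x of workpiece in the frame of rest_face between 0.05 and 0.064 m and y of workpiece in the frame of rest_face between -0.01 and 0.01 m and z of workpiece in the frame of rest_face between -0.003 and 0.004 m and angle between the z axis of workpiece and the z axis of rest_face, either way round below 0.07 rad and angle between the y axis of workpiece and the x axis of rest_face, either way round below 0.12 rad and z of spot in the frame of rest_face above 0.02 m and contact force between each of the arm, the fingers and workpiece below 0.05 N and linear speed of workpiece below 0.01 m/s), for 0.2 s.
At the end, for the whole second after the job is handed in: Block released, spot up, flat (4 deg) on the slope, within 9 mm of the stop, 10 mm of the centre line, 7 deg of its direction; punch gripped, still, within 7 deg of vertical, point end within 6 mm of the spot's centre, pushed in 3 to 9.5 mm, 0.5 to 10 N on the block, touching neither rest nor stand (all of step 1 and distance between point_end and spot below 0.006 m and angle between punch's own z axis and vertical below 0.12 rad and value of joint point between 0.003 and 0.0095 m and contact force between punch and workpiece between 0.5 and 10 N and contact force between the fingers and punch above 1 N and contact force between punch and rest below 0.05 N and contact force between punch and stand below 0.05 N and linear speed of punch below 0.02 m/s); the arm keeps its last pose, push and grip.
It fails at once if the punch is pressed hard on the block (over 15 N) (contact force between punch and workpiece above 15 N).
It fails at once if another tool or the pale offcut is moved by more than 3 cm (distance of any of combi_square, block_plane, marking_gauge, tape_measure, offcut, driver_red from where it was at the start of the episode above 0.03 m).
It also fails if it takes over 61 s, if anything falls off the work surface, if the arm or the gripper's body presses on something with over 40 N, if the wrist force passes 120 N, or if a joint passes its speed limit or range.

## Working session

There is one attempt and no reset: what is moved stays moved. The work goes in short steps, Python scripts to look and compute and a tool call to move; the robot and the scene stay as the last step left them, time stands still between calls to the robot, and variables do not carry over. Pictures are saved under pics/ and viewed, at most 10 in all, crops included, and the job is handed in when it is done.

Besides the shell and the picture viewer there is one more tool, called after ">>>" as a command line: name --argument value ..., lists and objects as JSON in quotes. move_arm: Moves the arm, as the interface text tells. Its arguments: {"type":"object","properties":{"increments":{"type":"array","items":{"type":"array","items":{"type":"array","items":{"type":"number"}}}},"newtons":{"type":"number"}},"required":["increments"]}

```bash
mkdir -p pics; ls
cat > h.py <<'E'
from station import manip
import numpy as np, cv2
def save(c,n):
    s=manip.snapshot(c); cv2.imwrite(f'pics/{n}.png',s['img'][:,:,::-1]); return s
def ray(s,u,v,z):
    T=np.linalg.inv(s['world_to_cam']); d=T[:3,:3]@[(u-s['cx'])/s['fx'],(v-s['cy'])/s['fy'],1]; o=T[:3,3]
    return o+d*(z-o[2])/d[2]
def proj(s,p):
    c=s['world_to_cam']@np.r_[p,1]; return (s['fx']*c[0]/c[2]+s['cx'],s['fy']*c[1]/c[2]+s['cy'])
E
python3 - <<'E'
from h import *
S={c:save(c,c+'0') for c in('top','side')}
a=np.hstack([cv2.imread(f'pics/{c}0.png') for c in('top','side')]);
print(manip.sense()['tool_rot'])
for l in('workpiece','spot','rest','rest_face','stand','punch'):
  for c in('top','side'):
    for f in('spot_in','mark_of'):
      for r in getattr(manip,f)(l,c)[:3]:
        print(l,c,f,np.round(r['xyz'],3),round(r['confidence'],2),np.round(proj(S[c],r['xyz'])))
E
```

```text
pics
[ 2.02965364e-01  9.79185452e-01 -8.85421385e-04 -3.56135933e-04]
workpiece top spot_in [0.553 0.02  0.029] 0.66 [244. 199.]
workpiece top mark_of [0.552 0.019 0.002] 0.69 [245. 201.]
workpiece side spot_in [0.543 0.022 0.032] 0.75 [255. 200.]
workpiece side mark_of [0.549 0.017 0.002] 0.61 [254. 207.]
spot top spot_in [0.548 0.019 0.031] 0.87 [245. 201.]
spot top mark_of [ 0.536 -0.003  0.031] 0.66 [252. 204.]
spot side spot_in [0.546 0.027 0.028] 0.72 [254. 202.]
spot side mark_of [ 0.536 -0.007  0.029] 0.85 [260. 197.]
rest top spot_in [ 0.494 -0.265  0.042] 0.76 [337. 218.]
rest top spot_in [0.397 0.42  0.028] 0.62 [113. 248.]
rest top spot_in [0.503 0.226 0.134] 0.31 [171. 209.]
rest top mark_of [ 0.499 -0.272 -0.006] 0.73 [336. 218.]
rest side spot_in [ 0.508 -0.254  0.028] 0.67 [281. 167.]
rest side mark_of [ 0.502 -0.268  0.002] 0.82 [283. 172.]
rest_face top spot_in [ 0.501 -0.27   0.052] 0.78 [339. 215.]
rest_face top mark_of [ 0.442 -0.297  0.035] 0.76 [347. 235.]
rest_face side spot_in [ 0.495 -0.255  0.048] 0.91 [284. 162.]
rest_face side spot_in [0.607 0.391 0.019]
[... 346 characters left out ...]
058] 0.62 [177. 215.]
stand top mark_of [ 0.448 -0.107 -0.003] 0.97 [284. 234.]
stand top mark_of [0.506 0.232 0.002] 0.67 [178. 215.]
stand top mark_of [0.422 0.071 0.003] 0.6 [228. 241.]
stand side spot_in [ 0.444 -0.075  0.048] 0.9 [291. 185.]
stand side spot_in [0.502 0.262 0.045] 0.88 [250. 244.]
stand side mark_of [ 0.424  0.07  -0.001] 0.91 [290. 222.]
stand side mark_of [ 0.448 -0.112  0.   ] 0.84 [291. 193.]
stand side mark_of [ 0.507  0.223 -0.001] 0.71 [251. 249.]
punch top spot_in [0.5   0.229 0.135] 0.6 [170. 210.]
punch top mark_of [0.504 0.234 0.058] 0.63 [174. 213.]
punch side mark_of [0.507 0.229 0.057] 0.51 [251. 232.]
punch side mark_of [0.551 0.016 0.002] 0.46 [253. 207.]
```

View pics/top0.png

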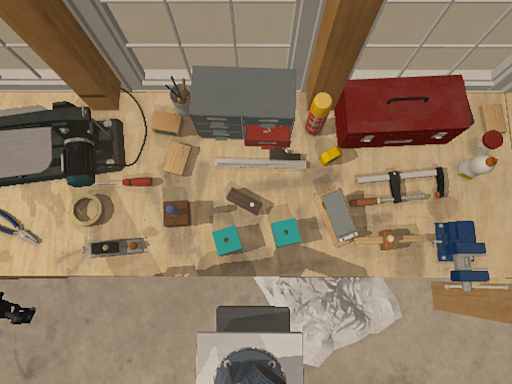

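View pics/side0.png

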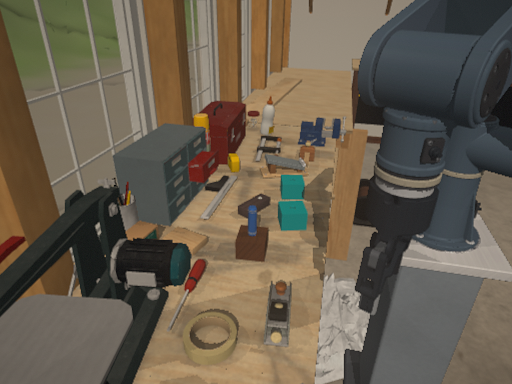

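Dark pieces: dark brown block at top px (244,200), with spot. The brown stand with the blue punch is at (176,213). The two turquoise stands at (227,240) and (286,232) are the excluded look-alikes. The rest is the grey slope at (338,215). I'll confirm with one crop.

```bash
python3 -c "
import cv2
a=cv2.imread('pics/top0.png')[170:270,150:370]
cv2.imwrite('pics/crop.png',cv2.resize(a,None,fx=3.6,fy=3.6,interpolation=cv2.INTER_CUBIC))"
```

```text
(no output)
```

View pics/crop.png

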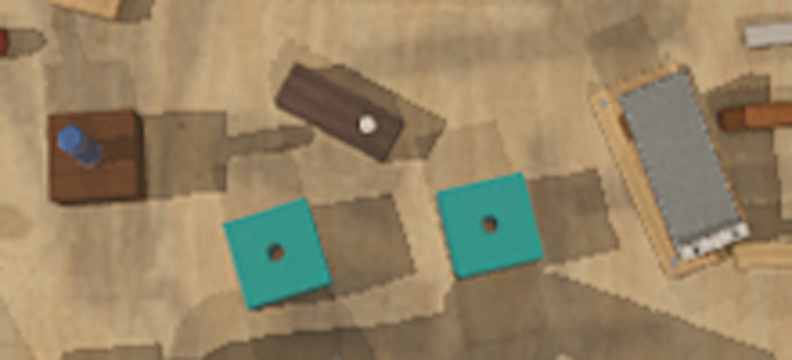

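>>> move_arm --increments '[[[-1,0.019,-0.035,0,-6.2],[-1,0.019,-0.035,0,-6.2],[-1,0.019,-0.035,0,-6.2],[-1,0.019,-0.035,0,-6.2],[-1,0.019,-0.035,0,-6.2],[-1,0.019,-0.035,0,-6.2],[-1,0.019,-0.035,0,-6.2],[-1,0.019,-0.035,0,-6.2]]]'

```text
t: 2.1
tcp_pos: [0.4011, 0.2921, 0.2316]
tool_rot: [0.597, 0.802, 0.0, 0.0]
force: [0.4, 0.7, -0.1]
finger_gap: 1.005
gripper_force: 0.0
```

>>> move_arm --increments '[[[-1,0.019,-0.035,0,-6.2],[-1,0.019,-0.035,0,-6.2],[-1,0.019,-0.035,0,-6.2],[-1,0.019,-0.035,0,-6.2],[-1,0.019,-0.035,0,-6.2],[-1,0.019,-0.035,0,-6.2],[-1,0.019,-0.035,0,-6.2],[-1,0,0,0,0]]]'

```text
t: 2.9
tcp_pos: [0.5369, 0.0441, 0.2317]
tool_rot: [0.852, 0.524, 0.001, 0.002]
force: [0.3, 0.1, 0.8]
finger_gap: 0.996
gripper_force: 0.0
```

The crop shows the dark block with its white spot at crop px (367,124), the blue punch at (80,145) in the brown stand, and the rest with its aluminium stop at bottom right (713,240). Now a wrist view from close by.

```bash
cat >> h.py <<'E'
from scipy.spatial.transform import Rotation as R
def wsnap(n=None):
    st=manip.sense(); s=manip.snapshot('wrist')
    T=np.eye(4); T[:3,:3]=R.from_quat(st['tool_rot']).as_matrix(); T[:3,3]=st['tcp_pos']
    s['world_to_cam']=np.linalg.inv(T@s['tool_from_camera'])
    if n: cv2.imwrite(f'pics/{n}.png',s['img'][:,:,::-1])
    return s
E
python3 - <<'E'
from h import *
s=wsnap('w1')
for l in('workpiece','spot'):
  for r in manip.mark_of(l,'wrist')[:2]: print(l,np.round(r['xyz'],4),round(r['confidence'],2),np.round(proj(s,r['xyz'])))
print(np.round(np.linalg.inv(s['world_to_cam']),3))
E
```

```text
workpiece [5.521e-01 2.110e-02 2.000e-04] 0.71 [277. 164.]
spot [ 0.5351 -0.0057  0.0262] 0.78 [275. 198.]
spot [ 0.5016 -0.2713  0.0013] 0.16 [336. 366.]
[[ 0.893 -0.43  -0.132  0.571]
 [-0.45  -0.852 -0.27   0.112]
 [ 0.004  0.3   -0.954  0.375]
 [ 0.     0.     0.     1.   ]]
```

View pics/w1.png

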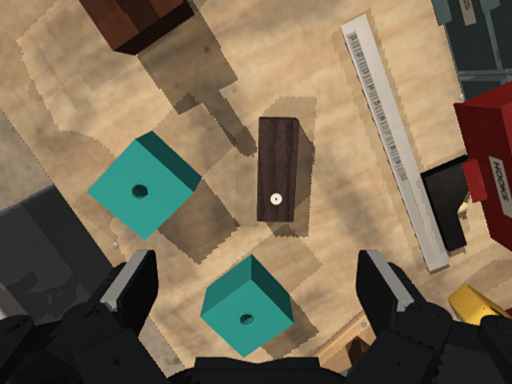

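The block lies vertically at px (258–298, 118–221) with the white spot at (276,199). Both turquoise stands are clear of it, and the square is at right. Next I compute the spot and axis from pixels.

Run:
```python
from h import *
s=manip.snapshot('wrist'); st=manip.sense()
s=wsnap()
img=s['img'].astype(int); g=img.sum(2)
m=(g<230).astype(np.uint8); m[:105]=0;m[235:]=0;m[:,:240]=0;m[:,320:]=0
n,l,stt,c=cv2.connectedComponentsWithStats(m)
k=1+np.argmax(stt[1:,4]); ct=cv2.findContours((l==k).astype(np.uint8),0,2)[0][0]
print(stt[k],[ [round(float(x),1) for x in p] for p in cv2.boxPoints(cv2.minAreaRect(ct))])
h=cv2.approxPolyDP(ct,4,True)[:,0]; print(h.tolist())
for p in h: print(p,np.round(ray(s,*p,.03),4))
w=(img.min(2)>170); w[:185]=0;w[212:]=0;w[:,:262]=0;w[:,290:]=0
v,u=np.nonzero(w); print(u.mean(),v.mean(),ray(s,u.mean(),v.mean(),.03))
print(st['tcp_pos'],st['tool_rot'])
```

```text
[ 263  119   57  106 4319] [[261.8, 223.6], [266.1, 118.6], [320.8, 120.8], [316.5, 225.8]]
[[270, 119], [263, 222], [299, 224], [303, 172], [314, 176], [316, 186], [319, 146], [311, 138], [318, 155], [310, 154], [306, 161], [306, 124]]
[270 119] [0.5616 0.0787 0.03  ]
[263 222] [ 0.507  -0.0175  0.03  ]
[299 224] [ 0.5412 -0.037   0.03  ]
[303 172] [0.5689 0.0146 0.03  ]
[314 176] [0.5774 0.0056 0.03  ]
[316 186] [ 0.575  -0.0053  0.03  ]
[319 146] [0.5945 0.0324 0.03  ]
[311 138] [0.5905 0.0434 0.03  ]
[318 155] [0.5899 0.0243 0.03  ]
[310 154] [0.583  0.0288 0.03  ]
[306 161] [0.5764 0.0239 0.03  ]
[306 124] [0.5916 0.0584 0.03  ]
282.2716049382716 201.37037037037038 [ 0.53589793 -0.00520069  0.03      ]
[0.53256508 0.04920772 0.23116321] [ 8.49727224e-01  5.27222214e-01 -3.45191970e-04 -5.12890828e-04]
```

>>> move_arm --increments '[[[-1,0.009,-0.0145,-0.03,-1.7],[-1,0.009,-0.0145,-0.04,-1.6],[-1,0,0,-0.045,0],[-1,0,0,-0.045,0],[-1,0,0,-0.04,0],[-1,0,0,-0.02,0],[-1,0,0,-0.007,0],[-1,0,0,0,0]]]'

```text
t: 3.95
tcp_pos: [0.5507, 0.0205, 0.0038]
tool_rot: [0.864, 0.503, -0.001, -0.001]
force: [-0.4, 0.0, 0.0]
finger_gap: 1.001
gripper_force: 0.0
```

>>> move_arm --increments '[[[0.3,0,0,0,0],[0.3,0,0,0,0],[0.3,0,0,0,0],[0.3,0,0,0,0],[0.3,0,0,0,0],[0.3,0,0,0,0]]]' --newtons 25

```text
t: 4.55
tcp_pos: [0.5522, 0.0194, 0.0057]
tool_rot: [0.865, 0.502, 0.001, 0.001]
force: [-0.6, 1.1, 6.4]
finger_gap: 0.459
gripper_force: 26.4
```

>>> move_arm --increments '[[[0.3,0,0,0.03,0],[0.3,0,0,0.045,0],[0.3,0,-0.01,0.045,-2],[0.3,-0.005,-0.04,0.045,-6],[0.3,-0.005,-0.045,0.045,-6],[0.3,-0.005,-0.045,0.02,-6],[0.3,-0.005,-0.045,0,-6],[0.3,-0.005,-0.045,0,-6]]]'

```text
t: 5.35
tcp_pos: [0.5282, -0.1956, 0.2184]
tool_rot: [0.97, 0.242, 0.001, 0.001]
force: [0.1, 0.4, -0.5]
finger_gap: 0.468
gripper_force: 25.8
```

>>> move_arm --increments '[[[0.3,-0.005,-0.035,0,-6],[0.3,0,-0.015,0,0],[0.3,0,0,0,0],[0.3,0,0,0,0],[0.3,0,0,0,0]]]'

```text
t: 5.85
tcp_pos: [0.5232, -0.2418, 0.2166]
tool_rot: [0.981, 0.194, -0.0, -0.001]
force: [0.9, 0.3, -1.7]
finger_gap: 0.462
gripper_force: 25.7
```

Run:
```python
from h import *
s=wsnap('w2')
for l in('rest','rest_face','workpiece','spot'):
  for r in manip.mark_of(l,'wrist')[:2]: print(l,np.round(r['xyz'],4),round(r['confidence'],2),np.round(proj(s,r['xyz'])))
print(manip.sense()['tcp_pos'])
np.save('w2.npy',s['world_to_cam']);print(s['fx'],s['fy'],s['cx'],s['cy'])
```

```text
workpiece [ 0.5255 -0.2424  0.2104] 0.8 [258. 242.]
spot [ 0.4973 -0.2519  0.2396] 0.76 [253. 336.]
[ 0.523564   -0.24276959  0.21686407]
342.4214621778066 342.4214621778066 256.62747607518816 188.13302902851356
```

View pics/w2.png

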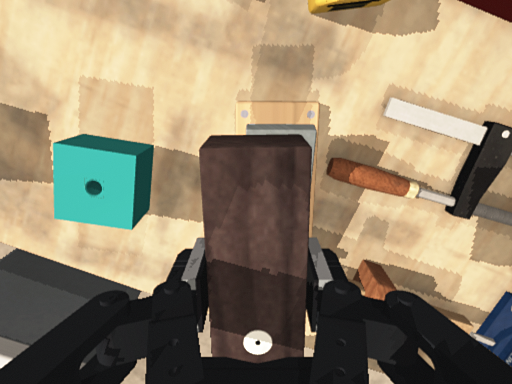

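The block is held level and straight, with the spot at (257,343). Beneath it the rest's uphill base corners show at (237,101) and (320,101), and the board's end edge at (248–315, 126).

Run:
```python
from h import *
s=dict(fx=342.42,fy=342.42,cx=256.63,cy=188.13,world_to_cam=np.load('w2.npy'))
a,b=ray(s,237,101,.012),ray(s,320,101,.012); d=a-b
yaw=np.degrees(np.arctan2(d[1],d[0]))-90
print('base',a,b,np.linalg.norm(d),yaw)
u=np.array([np.cos(np.radians(yaw)),np.sin(np.radians(yaw))]); print('rest',((a+b)/2)[:2]-.088*u)
for v in(126,134,137):
  a2,b2=ray(s,248,v,.0707),ray(s,315,v,.0707); print(v,a2,b2,np.linalg.norm(a2-b2),'faceorg',((a2+b2)/2)[:2]-.1333*u)
# top image edges for yaw
for n,(p,q,z) in {}.items(): pass
t=manip.snapshot('top')
im=cv2.imread('pics/top0.png')
for uv,z in (((0,0),0),):
  pass
# base corners/stop from crop coords
c=lambda x,y:(x/3.6+150-.36,y/3.6+170-.36)
for n,x,y,z in(('base far L',592,100,.012),('base near L',670,274,.012),('board far L',622,97,.0707),('board far R',684,66,.0707),('stop L',682,258,.045),('stop R',746,232,.045)):
  print(n,np.round(ray(t,*c(x,y),z),4))
```

```text
base [ 0.5681114  -0.20256167  0.012     ] [ 0.59939218 -0.27811504  0.012     ] 0.08177284810757846 22.490649310158858
rest [ 0.5024449  -0.27400123]
126 [ 0.55709671 -0.22038422  0.0707    ] [ 0.5785483  -0.27217383  0.0707    ] 0.056056529855272055 faceorg [ 0.44466104 -0.29727063]
134 [ 0.550898   -0.22289482  0.0707    ] [ 0.57250285 -0.27504679  0.0707    ] 0.056449945120501194 faceorg [ 0.43853896 -0.29996241]
137 [ 0.54855099 -0.22384541  0.0707    ] [ 0.57021387 -0.27613456  0.0707    ] 0.05659890331405024 faceorg [ 0.43622097 -0.30098159]
base far L [ 0.5624 -0.2012  0.012 ]
base near L [ 0.4099 -0.2649  0.012 ]
board far L [ 0.5539 -0.2183  0.0707]
board far R [ 0.5809 -0.2716  0.0707]
stop L [ 0.421  -0.2692  0.045 ]
stop R [ 0.4432 -0.324   0.045 ]
```

>>> move_arm --increments '[[[0.3,-0.017,-0.017,0,0],[0.3,-0.017,-0.017,0,0],[0.3,0,0,-0.04,0],[0.3,0,0,-0.045,0],[0.3,0,0,-0.035,0],[0.3,0,0,-0.019,0],[0.3,0,0,0,0],[0.3,0,0,0,0]]]' --newtons 20

```text
t: 6.95
tcp_pos: [0.4897, -0.278, 0.078]
tool_rot: [0.981, 0.193, 0.0, 0.0]
force: [0.8, -0.6, -0.5]
finger_gap: 0.468
gripper_force: 25.7
```

>>> move_arm --increments '[[[0.3,0,0,-0.004,0],[0.3,0,0,-0.004,0],[0.3,0,0,-0.003,0],[0.3,0,0,0,0]]]'

```text
t: 7.35
tcp_pos: [0.4895, -0.2781, 0.0674]
tool_rot: [0.981, 0.193, 0.0, 0.0]
force: [-1.0, -0.3, 2.5]
finger_gap: 0.46
gripper_force: 24.9
```

>>> move_arm --increments '[[[0.3,0,0,-0.003,0],[0.3,0,0,-0.003,0],[0.3,0,0,0,0]]]'

```text
t: 7.65
tcp_pos: [0.4885, -0.2784, 0.0612]
tool_rot: [0.981, 0.193, -0.001, 0.0]
force: [-4.0, -0.9, 3.8]
finger_gap: 0.464
gripper_force: 25.6
```

>>> move_arm --increments '[[[0.3,0,0,-0.003,0],[0.3,0,0,-0.002,0],[0.3,0,0,0,0]]]'

```text
t: 7.95
tcp_pos: [0.4887, -0.2783, 0.0561]
tool_rot: [0.981, 0.193, -0.0, 0.0]
force: [-3.3, -1.7, 3.3]
finger_gap: 0.463
gripper_force: 26.2
```

>>> move_arm --increments '[[[0.3,0,0,-0.002,0],[0.3,0,0,-0.001,0],[0.3,0,0,0,0]]]'

```text
t: 8.25
tcp_pos: [0.4889, -0.2783, 0.0536]
tool_rot: [0.981, 0.193, -0.0, 0.0]
force: [-5.3, -2.0, 7.4]
finger_gap: 0.461
gripper_force: 26.9
```

>>> move_arm --increments '[[[0.3,0,0,-0.001,0],[0.3,-0.0015,-0.0005,-0.001,0],[0.3,-0.002,-0.001,0,0],[0.3,0,0,0,0]]]'

```text
t: 8.65
tcp_pos: [0.4879, -0.2796, 0.0532]
tool_rot: [0.981, 0.193, 0.002, 0.001]
force: [0.8, 2.6, 14.6]
finger_gap: 0.462
gripper_force: 27.9
```

>>> move_arm --increments '[[[0.1,0,0,0.001,0],[-0.1,0,0,0,0],[-0.2,0,0,0,0],[-0.4,0,0,0.005,0],[-0.6,0,0,0.02,0],[-0.6,0,0,0.045,0],[-0.6,0.02,0.01,0.045,0],[-0.6,0.02,0.01,0.045,0]]]'

```text
t: 9.45
tcp_pos: [0.5253, -0.2592, 0.2127]
tool_rot: [0.981, 0.192, -0.001, -0.001]
force: [2.2, -0.2, -0.4]
finger_gap: 0.799
gripper_force: 0.0
```

>>> move_arm --increments '[[[-1,0.02,0.01,0.04,0],[-1,0,0,0,0],[-1,0,0,0,0],[-1,0,0,0,0]]]'

```text
t: 9.85
tcp_pos: [0.5442, -0.2488, 0.2498]
tool_rot: [0.981, 0.193, -0.001, -0.001]
force: [0.5, -0.0, -0.5]
finger_gap: 1.001
gripper_force: 0.0
```

Run:
```python
from h import *
s=wsnap('w3')
for l in('rest','rest_face','workpiece','spot'):
  for r in manip.mark_of(l,'wrist')[:2]: print(l,np.round(r['xyz'],4),round(r['confidence'],2),np.round(proj(s,r['xyz'])))
print(manip.sense()['tcp_pos'])
np.save('w3.npy',s['world_to_cam'])
```

```text
workpiece [ 0.4943 -0.2802  0.0511] 0.86 [266. 211.]
spot [ 0.4609 -0.2901  0.0699] 0.62 [263. 249.]
[ 0.5447819  -0.24944405  0.25000636]
```

View pics/w3.png

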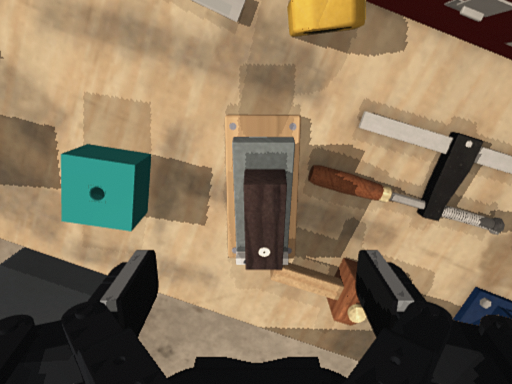

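Block on the slope, spot at (264,252), lower end at row ~269, the stop's ends visible at (240,255) and (289,255). It may be riding over the stop, so I check by projecting the model.

```bash
cat >> h.py <<'E'
def face(F=(.443,-.296,.035),yaw=22.5):
    T=np.eye(4); T[:3,:3]=R.from_euler('ZY',[yaw,-15],degrees=True).as_matrix(); T[:3,3]=F; return T
K=dict(fx=342.42,fy=342.42,cx=256.63,cy=188.13)
E
python3 - <<'E'
from h import *
s=dict(K,world_to_cam=np.load('w3.npy'))
def P(T,x,y,z): return tuple(np.round(proj(s,(T@[x,y,z,1])[:3]),1))
T=face()
print('board far',P(T,.138,.03,0),P(T,.138,-.03,0),'stop top up edge',P(T,0,.03,.012),P(T,0,-.03,.012),'down',P(T,-.01,.03,.012),P(T,-.01,-.03,.012))
print('block low edge top',P(T,.0,.02,.03),P(T,0,-.02,.03),'up top',P(T,.11,.02,.03),P(T,.11,-.02,.03),'spot',P(T,.027,0,.03))
im=cv2.imread('pics/w3.png')[105:285,215:315]
cv2.imwrite('pics/w3c.png',cv2.resize(im,None,fx=3.3*1.0,fy=3.3,interpolation=cv2.INTER_CUBIC))
E
```

```text
board far (np.float64(229.8), np.float64(140.2)) (np.float64(293.4), np.float64(140.1)) stop top up edge (np.float64(234.7), np.float64(256.5)) (np.float64(287.7), np.float64(256.4)) down (np.float64(235.0), np.float64(262.9)) (np.float64(287.3), np.float64(262.8))
block low edge top (np.float64(242.9), np.float64(268.2)) (np.float64(279.7), np.float64(268.1)) up top (np.float64(239.9), np.float64(182.1)) (np.float64(283.6), np.float64(182.0)) spot (np.float64(261.4), np.float64(249.7))
```

View pics/w3c.png

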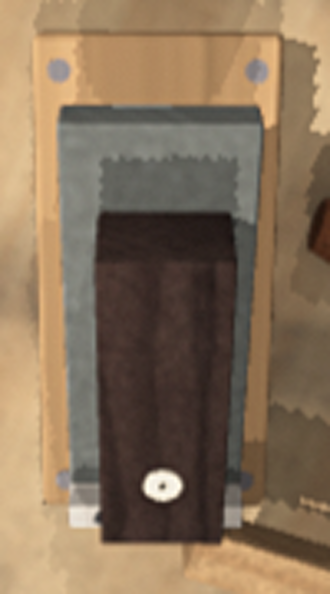

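The block matches the model (stop, low edge and spot are all offset alike by ~2 px), so it lies flat against the stop, ~2 mm off centre. Now the punch.

>>> move_arm --increments '[[[-1,0,0.03,0,0],[-1,0,0.045,0,0],[-1,0,0.045,0,0],[-1,0,0.045,0,0],[-1,0,0.045,0,0],[-1,0,0.045,0,0],[-1,0,0.045,0,0],[-1,0,0.045,0,0]]]'

```text
t: 10.9
tcp_pos: [0.5452, 0.097, 0.2509]
tool_rot: [0.981, 0.193, -0.0, -0.0]
force: [0.3, -0.4, -0.6]
finger_gap: 1.002
gripper_force: 0.0
```

>>> move_arm --increments '[[[-1,0,0.045,0,0],[-1,0,0.045,0,0],[-1,0,0.045,0,0],[-1,0,0,0,0],[-1,0,0,0,0],[-1,0,0,0,0]]]'

```text
t: 11.5
tcp_pos: [0.5455, 0.2295, 0.2509]
tool_rot: [0.981, 0.193, -0.001, 0.0]
force: [0.3, -0.6, -0.3]
finger_gap: 1.0
gripper_force: 0.0
```

Run:
```python
from h import *
s=wsnap('w4')
for l in('punch','stand'):
  for f in('mark_of','spot_in'):
    for r in getattr(manip,f)(l,'wrist')[:2]: print(l,f,np.round(r['xyz'],4),round(r['confidence'],2),np.round(proj(s,r['xyz'])))
print(manip.sense()['tcp_pos'])
np.save('w4.npy',s['world_to_cam'])
hsv=cv2.cvtColor(s['img'],cv2.COLOR_RGB2HSV); m=cv2.inRange(hsv,(100,90,40),(130,255,255))
n,l,st,c=cv2.connectedComponentsWithStats(m)
for k in range(1,n):
  if st[k,4]>150: print(st[k],c[k],cv2.minAreaRect(np.argwhere(l==k)[:,::-1].astype(np.float32)))
p=lambda x:np.round(proj(s,x),1)
print('model upright axis',p((.505,.231,.056)),p((.505,.231,.138)))
```

```text
punch mark_of [0.5098 0.2329 0.0554] 0.83 [240. 189.]
punch spot_in [0.5153 0.2323 0.1282] 0.7 [239. 210.]
stand mark_of [ 0.4472 -0.1092 -0.0007] 0.98 [459. 308.]
stand mark_of [ 0.5065  0.2334 -0.0043] 0.92 [241. 176.]
stand spot_in [0.4249 0.0865 0.0568] 0.76 [331. 300.]
stand spot_in [ 0.4776 -0.0802  0.0322] 0.63 [468. 298.]
[0.54593337 0.22931542 0.25141073]
[228 188  24  28 429] [240.91608392 200.03496503] ((240.947021484375, 200.90611267089844), (23.582843780517578, 25.350479125976562), 7.431407928466797)
[226 212  25  24 479] [238.08768267 223.25052192] ((238.0, 223.5), (23.0, 24.0), 90.0)
model upright axis [239.9 193.8] [235.1 225.9]
```

View pics/w4.png

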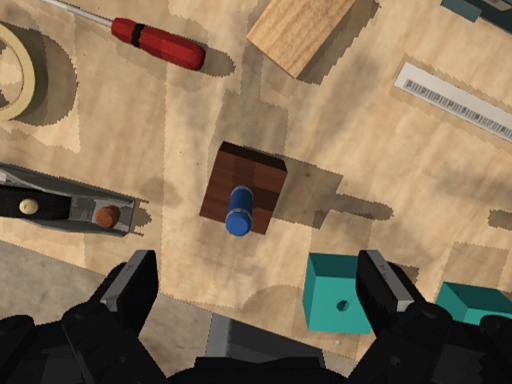

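The blue punch stands in the brown stand: grip bottom near (241,190), top centre at (238,224). Turquoise stands are at lower right, the plane at left.

Run:
```python
from h import *
s=dict(K,world_to_cam=np.load('w4.npy'))
print(ray(s,238,223.5,.138),ray(s,241.5,191,.056))
s=dict(K,world_to_cam=np.load('w3.npy')); print('spot',ray(s,264.1,252,.071))
```

```text
[0.50786471 0.22961382 0.138     ] [0.50853502 0.23056649 0.056     ]
spot [ 0.45848426 -0.29262698  0.071     ]
```

>>> move_arm --increments '[[[-1,-0.019,0.0005,0,0],[-1,-0.019,0.0005,0,0],[-1,0,0,-0.045,0],[-1,0,0,-0.045,0],[-1,0,0,-0.045,0],[-1,0,0,-0.025,0],[-1,0,0,-0.007,0],[-1,0,0,0,0]]]'

```text
t: 12.55
tcp_pos: [0.5075, 0.231, 0.0837]
tool_rot: [0.981, 0.193, -0.001, 0.0]
force: [0.2, 0.1, 1.6]
finger_gap: 1.002
gripper_force: 0.0
```

>>> move_arm --increments '[[[0.9,0,0,0,0],[0.9,0,0,0,0],[0.9,0,0,0,0],[0.9,0,0,0,0],[0.9,0,0,0,0],[0.9,0,0,0,0],[0.9,0,0,0,0],[0.9,0,0,0,0]]]' --newtons 50

```text
t: 13.35
tcp_pos: [0.5081, 0.2319, 0.0853]
tool_rot: [0.981, 0.193, 0.001, -0.0]
force: [-1.7, 0.5, 6.3]
finger_gap: 0.244
gripper_force: 48.6
```

>>> move_arm --increments '[[[0.9,0,0,0.015,0],[0.9,0,0,0.03,0],[0.9,0,0,0.04,0],[0.9,0,0,0.04,0],[0.9,0,-0.02,0.02,0],[0.9,0,-0.04,0,0],[0.9,0,-0.045,0,0],[0.9,0,-0.045,0,0]]]'

```text
t: 14.15
tcp_pos: [0.507, 0.0804, 0.2293]
tool_rot: [0.981, 0.194, -0.0, 0.0]
force: [0.7, -0.9, -1.3]
finger_gap: 0.244
gripper_force: 49.1
```

>>> move_arm --increments '[[[0.9,-0.006,-0.045,0,0],[0.9,-0.006,-0.045,0,0],[0.9,-0.006,-0.045,0,0],[0.9,-0.006,-0.045,0,0],[0.9,-0.006,-0.045,0,0],[0.9,-0.006,-0.045,0,0],[0.9,-0.006,-0.045,0,0],[0.9,-0.007,-0.045,0,0]]]'

```text
t: 14.95
tcp_pos: [0.4578, -0.28, 0.229]
tool_rot: [0.981, 0.193, -0.0, -0.0]
force: [1.0, 0.8, -0.2]
finger_gap: 0.245
gripper_force: 49.1
```

>>> move_arm --increments '[[[0.9,0,-0.013,0,0],[0.9,0,0,-0.03,0],[0.9,0,0,-0.02,0],[0.9,0,0,0,0],[0.9,0,0,0,0],[0.9,0,0,0,0]]]'

```text
t: 15.55
tcp_pos: [0.4594, -0.2915, 0.1804]
tool_rot: [0.981, 0.194, 0.001, 0.001]
force: [-0.2, -0.2, -1.5]
finger_gap: 0.245
gripper_force: 49.2
```

Run:
```python
from h import *
print(manip.sense()['tcp_pos'])
for c in('wrist','side','top'):
  s=wsnap('w5') if c=='wrist' else save(c,c+'5')
  for l in('point_end','spot','punch','workpiece'):
    for r in manip.mark_of(l,c)[:1]: print(c,l,np.round(r['xyz'],4),round(r['confidence'],2),np.round(proj(s,r['xyz']),1))
  if c=='wrist': np.save('w5.npy',s['world_to_cam'])
a=cv2.imread('pics/w5.png')
b=cv2.imread('pics/side5.png')[110:200,240:340]; b=cv2.resize(b,(427,384),interpolation=cv2.INTER_CUBIC)
x=np.hstack([a,b]); cv2.imwrite('pics/v5.png',cv2.resize(x,None,fx=.85,fy=.85))
```

```text
[ 0.45943738 -0.29153447  0.18038666]
wrist point_end [ 0.4583 -0.2893  0.0995] 0.46 [251.8 196.1]
wrist spot [ 0.4591 -0.2926  0.0644] 0.78 [256.6 182.4]
wrist punch [ 0.4591 -0.2919  0.1503] 0.81 [255.6 226.3]
wrist workpiece [ 0.4918 -0.2803  0.0471] 0.78 [257.9 134.8]
side point_end [ 0.4586 -0.2934  0.0671] 0.48 [295.8 154.6]
side spot [ 0.4593 -0.2929  0.0714] 0.51 [295.7 153.6]
side punch [ 0.4927 -0.2773  0.0523] 0.58 [286.1 158.9]
side workpiece [ 0.4925 -0.279   0.0526] 0.66 [286.2 158.7]
top spot [ 0.465  -0.2893  0.0738] 0.69 [347.2 225.8]
top punch [0.5054 0.2302 0.0006] 0.72 [178.6 215. ]
top workpiece [ 0.4936 -0.2803  0.0519] 0.58 [342.3 217.3]
```

View pics/v5.png

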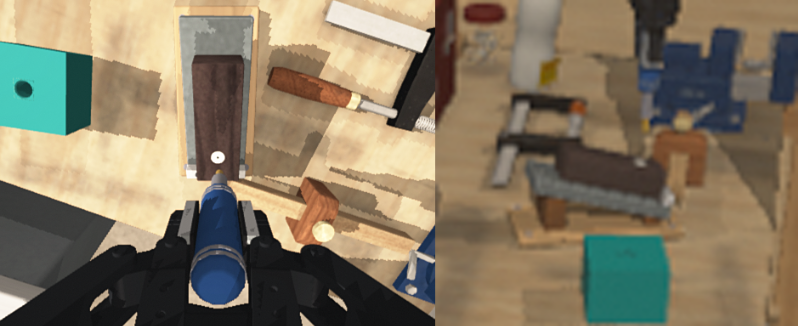

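The punch is gripped upright. In the left panel the tip is at (220,172) and the spot at (218,157), in line with each other. In the side panel the tip at (646,128) hangs over the spot at (641,160).

Run:
```python
from h import *
s=dict(K,world_to_cam=np.load('w5.npy'))
p=lambda x:np.round(proj(s,x),1)
x,y=.45944,-.29153
print('tip',p((x,y,.1034)),'top',p((x,y,.2334)),'grip bot',p((x,y,.1514)))
im=cv2.imread('pics/w5.png'); w=im.astype(int).min(2)>190
w[:175]=0;w[196:]=0;w[:,:246]=0;w[:,268:]=0
v,u=np.nonzero(w);print('spot',u.mean(),v.mean(),len(u),ray(s,u.mean(),v.mean(),.071))
hsv=cv2.cvtColor(im,cv2.COLOR_BGR2HSV); m=cv2.inRange(hsv,(100,110,40),(130,255,255)); m[:,:220]=0;m[:,300:]=0;m[:205]=0
for r in(222,230,240,250,260,300,320,340):
  c=np.nonzero(m[r])[0]; print(r,c.min() if len(c) else None,c.max() if len(c) else None)
print(im[196:218:2,258].tolist())
for r in range(196,222,3): print(r,im[r,246:272].sum(1).tolist())
```

```text
tip [255.4 197.7] top [254.5 331.2] grip bot [255.2 226.4]
spot 255.82738095238096 184.6904761904762 168 [ 0.4590014  -0.29198516  0.071     ]
222 None None
230 241 273
240 237 277
250 236 278
260 234 279
300 228 285
320 226 287
340 228 284
[[52, 57, 76], [53, 57, 75], [61, 119, 158], [55, 110, 145], [102, 110, 120], [107, 107, 113], [104, 104, 110], [103, 103, 109], [101, 102, 108], [99, 100, 107], [108, 72, 51]]
196 [239, 228, 210, 204, 207, 207, 199, 193, 189, 183, 182, 177, 185, 202, 224, 229, 233, 227, 216, 223, 220, 211, 202, 204, 185, 163]
199 [230, 220, 216, 213, 212, 216, 208, 198, 191, 213, 266, 289, 258, 216, 209, 213, 222, 224, 231, 232, 225, 221, 208, 194, 179, 162]
202 [240, 238, 230, 227, 217, 210, 203, 249, 440, 471, 429, 370, 310, 263, 252, 247, 224, 222, 235, 241, 233, 220, 212, 204, 192, 178]
205 [225, 238, 243, 223, 207, 266, 323, 376, 427, 417, 386, 351, 324, 294, 279, 265, 254, 221, 226, 228, 232, 214, 204, 193, 195, 191]
208 [232, 239, 236, 287, 438, 478, 463, 439, 425, 406, 377, 343, 318, 295, 270, 260, 254, 248, 245, 233, 224, 211, 196, 192, 184, 174]
211 [231, 229, 311, 471, 492, 469, 451, 435, 421, 397, 370, 339, 309, 283, 266, 257, 245, 248, 245, 237, 219, 211, 203, 196, 198, 185]
214 [631, 638, 571, 499, 485, 467, 450, 434, 418, 401, 365, 336, 306, 280, 266, 253, 247, 245, 240, 233, 232, 416, 489, 481, 495, 549]
217 [646, 660, 527, 368, 345, 292, 302, 303, 305, 311, 303, 296, 287, 279, 249, 237, 218, 193, 175, 182, 204, 313, 468, 508, 559, 596]
220 [418, 461, 473, 454, 382, 315, 311, 307, 313, 315, 307, 294, 285, 270, 235, 221, 209, 200, 240, 368, 316, 272, 236, 210, 251, 373]
```

>>> move_arm --increments '[[[0.9,0,0.001,-0.012,0],[0.9,0,0,-0.01,0],[0.9,0,0,-0.005,0],[0.9,0,0,-0.002,0],[0.9,0,0,0,0],[0.9,0,0,0,0]]]'

```text
t: 16.9
tcp_pos: [0.4588, -0.2906, 0.1504]
tool_rot: [0.981, 0.193, 0.0, 0.0]
force: [-0.2, -0.5, -0.6]
finger_gap: 0.243
gripper_force: 49.2
```

>>> move_arm --increments '[[[0.9,0,0,-0.002,0],[0.9,0,0,-0.001,0],[0.9,0,0,0,0],[0.9,0,0,0,0]]]'

```text
t: 17.3
tcp_pos: [0.4587, -0.2906, 0.1475]
tool_rot: [0.981, 0.193, 0.0, 0.0]
force: [-0.3, -0.6, -0.6]
finger_gap: 0.244
gripper_force: 49.2
```

>>> move_arm --increments '[[[0.9,0,0,-0.002,0],[0.9,0,0,-0.001,0],[0.9,0,0,0,0],[0.9,0,0,0,0]]]'

```text
t: 17.7
tcp_pos: [0.4588, -0.2906, 0.1445]
tool_rot: [0.981, 0.193, 0.0, 0.0]
force: [0.3, -1.1, 0.7]
finger_gap: 0.246
gripper_force: 49.3
```

Run:
```python
from h import *
f=[]
for i in range(8): manip.snapshot('side'); f.append(manip.sense()['force'])
print(np.mean(f,0),np.std(f,0))
```

```text
[-0.21627953 -0.08786192  0.42171416] [0.34385006 0.60119161 0.57939766]
```

>>> move_arm --increments '[[[0.9,0,0,-0.002,0],[0.9,0,0,0,0],[0.9,0,0,0,0]]]'

```text
t: 18.4
tcp_pos: [0.4587, -0.2906, 0.1424]
tool_rot: [0.981, 0.193, 0.0, 0.0]
force: [0.4, -0.2, 1.3]
finger_gap: 0.242
gripper_force: 49.5
```

Run:
```python
from h import *
f=[]
for i in range(8): manip.snapshot('side'); f.append(manip.sense()['force'])
print(np.mean(f,0),np.std(f,0))
s=wsnap('w6'); np.save('w6.npy',s['world_to_cam'])
for l in('point_end','spot','workpiece'):
  for r in manip.mark_of(l,'wrist')[:1]: print(l,np.round(r['xyz'],4),round(r['confidence'],2),np.round(proj(s,r['xyz']),1))
x,y,z=manip.sense()['tcp_pos']; print(x,y,z,proj(s,(x,y,.071)))
im=cv2.imread('pics/w6.png')[110:260,180:330]; cv2.imwrite('pics/w6c.png',cv2.resize(im,None,fx=4,fy=4,interpolation=cv2.INTER_CUBIC))
```

```text
[ 0.40320218 -0.28141321  1.45570469] [0.7178151  0.4692485  0.46029629]
point_end [ 0.4266 -0.4311  0.0022] 0.47 [382.7 260. ]
spot [ 0.4558 -0.2918  0.0699] 0.9 [255.6 204.3]
workpiece [ 0.4948 -0.2787  0.0476] 0.93 [259.6 137.8]
0.4587188056972439 -0.29053984396279187 0.14240356741129645 (np.float64(255.55673174654814), np.float64(200.3766695466438))
```

View pics/w6c.png

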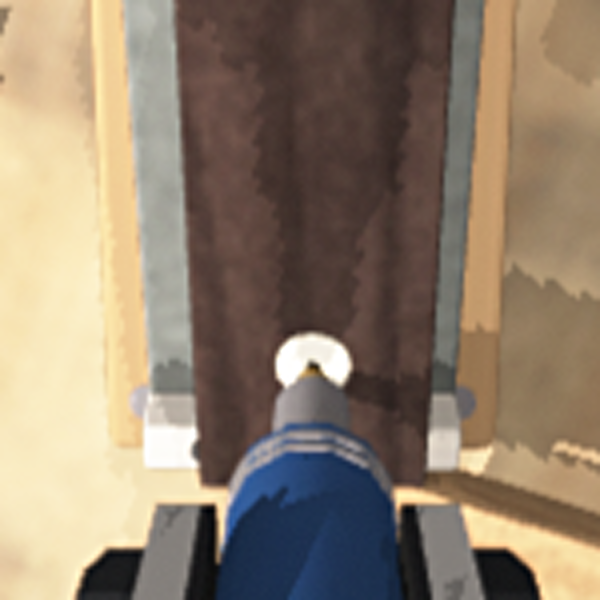

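The point sits on the spot: spot centre at (314,366) in the crop, brass tip at (313,370) over the black dot. The force suggests it is about 4–5.5 mm in, so I add 1 mm and hand in.

>>> move_arm --increments '[[[0.9,0,0,-0.001,0],[0.9,0,0,0,0],[0.9,0,0,0,0],[0.9,0,0,0,0],[0.9,0,0,0,0]]]'

```text
t: 19.5
tcp_pos: [0.4587, -0.2905, 0.1414]
tool_rot: [0.981, 0.193, 0.0, 0.0]
force: [0.1, 0.0, 1.9]
finger_gap: 0.242
gripper_force: 49.5
```

```bash
python3 -c "
from station import manip
print(manip.sense()['force'], manip.sign_off())"
```

```text
the job is handed in; nothing more can be done
[0.05462228 0.00605259 1.89269746] None
```

I handed the job in at 19.5 s. The block lies flat against the stop with its spot up, and the gripper holds the punch upright on the spot, with the point an estimated 5–6.5 mm in. `sign_off` returned no verdict, so I don't know how it was judged.

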